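Push a bakery tray past a spring catch into its dock

TASK

With the fingertips, press the dock's steel spring catch fully down by its ribbed tread behind the tray, and keep it held down while the same fingers push the tray along the guides, over the catch and fully home against the end stop; do not let the catch up before the tray is past it. Then let go, so that the catch springs up behind the tray and locks it in. Only press and push: do not lift or tip the tray, keep the two tart tins standing in it untouched, and leave everything else on the table where it is.

Things in the scene. Friction and masses are not known exactly. Their poses are not given: they have to be found in the camera images.
- dock: White plastic tray dock fixed to the table, 345 x 204 mm. Origin on the table top (z 0), midway between the side guides, at the front faces of the catch lugs. +x: the way the tray is pushed; z up. Rails (top z 24 mm) at y = +-(74 to 94) mm carry the tray; side guides outside them: inner faces y = +-91 mm, 36 mm high, x = -175 to 115 mm. Floor plate 6 mm thick.
- stop (a point): Middle of the face of the end stop, a white block across the dock's far end, 42 mm high; face at dock x = 114 mm, point at z = 30 mm.
- catch (a joint): How far the steel spring catch is pressed (m): 0 up, 0.014 fully down. It goes straight down as one rigid piece (tread strip and two lugs) wherever pressed. The spring pushes up with about 3 N at the top of the travel, 6 N at the bottom, and raises it as soon as it is let go. Pressed 8 mm or more, the lugs are below the rails and the tray can pass.
- tread (a point): Point on top of the catch's tread, a flat dark steel strip 44 mm wide on the dock's centreline from dock x = -206 to 0 mm, running on under the tray. The point: dock x = -190 mm, z = 22 mm when up (8 mm fully down); moves with the catch. The tread is ribbed and bare from here to the tray's rear wall; press anywhere there.
- lugs (a point): Point midway between the catch's two upright lugs, at their front faces and tops (dock x = 0, z = 31 mm when up; moves with the catch). Each lug: dock x = -8 to 0 mm, 16 mm wide, centred at y = +-60 mm; 104 mm of free gap between them, in which fingers standing on the tread can follow the tray. Up, they block the tray's skids.
- tray: Loose aluminium baking tray, 110 (x) x 176 (y) x 28 mm high, 0.4 to 0.65 kg, on the dock's rails, x along dock x, 3 mm play each side. Origin: centre of its underside (dock z 24 mm). Starts with origin at dock x = -100 to -71 mm; fully home it is at 59 mm. Skids 6 mm thick, 8 mm high run under its whole front and rear edges, nothing hangs between: a catch let up there blocks the rear skid.
- rear (a point): Middle of the outside of the tray's rear wall, the vertical face to push: tray x = -55 mm, tray z = 18 mm; with the skid the face spans tray z = 0 to 28 mm (dock z 24 to 52 mm). With the tray home it is at dock x = 4 mm, just past the lugs.
- tin1: Loose dark tart tin, 52 mm across the rim, 18 mm high, standing on the tray's floor (tray z = 11 mm) in its front half at the tray's +y side, not to be touched. Origin at the centre of its underside.
- tin2: The same tart tin at the tray's -y side.
- cutter: Bystander: steel ring cutter, 60 mm across, 35 mm high, on the table beside the dock's +y side. Origin at the centre of its underside.
- scraper: Bystander: dough scraper lying flat, 100 x 80 mm, 14 mm high, on the table beside the dock's -y side. Origin at its underside.
- shaker: Bystander: aluminium flour shaker, 56 mm across, 90 mm high, standing beside the dock's -y side. Origin at the centre of its underside.
- bowl: Bystander: steel mixing bowl, 180 mm across, 80 mm high, at the left of the table. Origin at the centre of its underside.
- cup: Bystander: white mug, 76 mm across, 85 mm high, at the right of the table. Origin at the centre of its underside.
- jar: Bystander: amber glass jar, 80 mm across, 130 mm high, at the right of the table. Origin at the centre of its underside.
Not all that is in view belongs to the job. Leave any orange or white look-alike of the tin2 alone. Leave any turquoise or yellow look-alike of the tray alone.

How it is judged:
By the outcome, as a careful person would: the job done as asked, in the order asked, and still so for the second after the job is handed in, with the robot touching nothing.
It also fails if it takes over 40 s, if anything falls off the work surface, if the arm or the gripper's body presses on something with over 40 N, if the wrist force passes 120 N, or if a joint passes its speed limit or range.

ROBOT

A 6-joint arm with a two-finger parallel gripper is mounted at the origin on the work surface. World frame = base frame: x ahead of the robot, y to its left, z up, the work surface at z = 0. Lengths are in m, angles in rad, forces in N, time in s.
With the tool pointing down it reaches from about 0.4 to 0.825 m from the base axis. Payload 7 kg.
Tool frame: the origin (TCP) lies between the finger pads; the fingertips stand 22 mm ahead of it and the grasp point (between the pads) lies 3 mm ahead of it; z points along the fingers, y is the direction in which the jaws open and shut (so a half turn about z gives the same grasp; the last joint's range is limited). The gripper opens to 85 mm and grips with 20 to 120 N. Pads are 22 mm wide; open, the fingers measure 114 mm over their backs; the gripper's body (76 mm by 85 mm) begins 54 mm behind the grasp point. The pads swing forward as they close: fully open they stand 13 mm farther back than shut.
Start: joints at [-0.841, 0.359, 0.012, 0, -1.224, -0.288], TCP at [0.289, -0.61, 0.253] pointing down, gripper open.
Joint ranges: [-3.07, 3.07], [-1.43, 2.12], [-1.02, 1.25], [-3.03, 1.67], [-3.05, -0], [-3.03, 3.03]. Speed limits (rad/s): [2.39, 2.39, 3.01, 3.14, 3.14, 3.14].

INTERFACE

Orientations are given as a 3x3 rotation matrix whose columns are the frame's x, y, z axes.
In Python, from station import bot gives the robot as it stands.
- The arm moves only by the tool play_rows, never from a script. Its argument "motion" is a list of rows, each a list of 2 entries, a list of its own where there are three numbers: the shift along the tool's x, y, z in mm, then the turn, a rotation vector about the tool's x, y, z in rad. In form: [[[dx, dy, dz], [ax, ay, az]], ...]. A call has 1 to 5 rows; each row is the pose to reach, as a shift and turn from the pose commanded when the call began, along the tool's axes at that moment; what a row does not reach only later rows make up. A row lasts 1/12 s, in which the tool goes at most 41.7 mm and 7.16 degrees, less where a joint would pass 70% of its speed; a pose out of reach is approached as far as the arm can. A call with a gripper value outside its range is refused whole. "grip" is the closure, from -1 (fully open) to 1 (shut), set as the call begins (left out, the last holds). The fingers move at their own pace and stop on an object; the grip force is fixed at half the most. Time passes only in rows, so rows that repeat a pose let the fingers close. It gives the time, the measured TCP pose, the force and the opening at its end, in the units of the state.
- bot.sense(): the state, without advancing time (a new reading comes with each control period).
- bot.capture(name): name is "scene" or "side" or "wrist"; returns a dict with "image" (400x640x3 uint8, blue, green, red), "fovy" (degrees; the focal length in pixels is half the picture's height over the tangent of half this angle, whatever the lens; pixels are square), "cx", "cy" (the principal point, pixels), "D" ([k1, k2, p1, p2, k3] as OpenCV has them; the pictures are not rectified), "world_from_camera" (4x4, takes a point from camera to world coordinates); the wrist camera has in their place "tool_from_camera" (4x4, takes a point from camera to tool coordinates, whose origin is the TCP and whose axes are the flange's). Camera axes: x right, y down, z forward; pixel columns grow to the right and rows downward; lengths in m; the calibration is good to about 2 mm. A picture is of the moment at which its call begins: read the wrist's pose just before it. There is no depth.
- bot.finish_job(): hands the job in, once; it reports no verdict.
The state is a dict: "t": time; "joint_pos": joint angles; "dq": joint speeds; "joint_torque": joint torques, N m; "position": TCP position; "ee_rot": TCP orientation; "wrist_force": force on the tool from outside, world axes, zero at the start; "ft_torque": the same for the moment, N m; "width": opening from 0.0 (shut) to 1.0 (fully open).
Only numpy, scipy, OpenCV 4.12 (cv2) and the standard library are available. Lean on these libraries where they do the work, as an engineer would, in place of code of your own. Each camera call takes 0.05 s, during which the arm holds its last target.

## Working session

There is one attempt and no reset: what is moved stays moved. The work goes in short steps, Python scripts to look and compute and a tool call to move; the robot and the scene stay as the last step left them, time stands still between calls to the robot, and variables do not carry over. Pictures are saved under pics/ and viewed, and the job is handed in when it is done.

Besides the shell and the picture viewer there is one more tool, called by a JSON object that holds its "method" and its "body". play_rows: Moves the arm, as the interface text tells. Its arguments: {"type":"object","properties":{"motion":{"type":"array"},"grip":{"type":"number"}},"required":["motion"]}

```bash
ls; mkdir -p pics; python3 - <<'E'
from station import bot
import cv2,numpy as np
np.set_printoptions(precision=4,suppress=True)
s=bot.sense()
for k in s: print(k,np.array(s[k]))
for n in ["scene","side","wrist"]:
    c=bot.capture(n); cv2.imwrite(f"pics/{n}0.png",c["image"])
    print(n,{k:np.array(v) for k,v in c.items() if k!="image"})
E
```

```text
pics
t 0.0
joint_pos [-0.8409  0.3594  0.0111 -0.0004 -1.2241 -0.2881]
dq [-0.0009 -0.0006 -0.0013 -0.0003  0.0002  0.0004]
joint_torque [  0.0001 -58.3318  29.342    6.9369  -0.0057   0.    ]
position [ 0.2884 -0.6098  0.2524]
ee_rot [[-0.9041 -0.4274 -0.0008]
 [-0.4274  0.9041  0.0015]
 [ 0.0001  0.0017 -1.    ]]
wrist_force [ 0.0656 -0.2035 -0.0674]
ft_torque [-0.0056  0.0629 -0.0003]
width 1.00330452911365
scene {'fovy': array(44.0824), 'cx': array(317.7256), 'cy': array(204.2771), 'D': array([-0.0573,  0.    ,  0.    ,  0.    ,  0.    ]), 'world_from_camera': array([[ 0.5768,  0.6538, -0.4898,  1.1768],
       [ 0.8169, -0.4585,  0.3499, -0.4577],
       [ 0.0042, -0.6019, -0.7986,  1.1147],
       [ 0.    ,  0.    ,  0.    ,  1.    ]])}
side {'fovy': array(44.6934), 'cx': array(316.0502), 'cy': array(199.9688), 'D': array([0.022, 0.   , 0.   , 0.   , 0.   ]), 'world_from_camera': array([[-0.9989, -0.0231,  0.0406,  0.4749],
       [-0.045 ,  0.7078, -0.7049,  1.019 ],
       [-0.0125, -0.706 , -0.7081,  1.0659],
       [ 0.    ,  0.    ,  0.    ,  1.    ]])}
wrist {'fovy': array(64.1816), 'cx': array(319.9987), 'cy': array(199.6424), 'D': array([-0.0056,  0.    ,  0.    ,  0.    ,  0.    ]), 'tool_from_camera': array([[ 0.0003, -0.95  , -0.3123,  0.0814],
       [ 1.    ,  0.0002,  0.0004, -0.0005],
       [-0.0003, -0.3123,  0.95  , -0.1221],
       [ 0.    ,  0.    ,  0.    ,  1.    ]])}
```

View pics/scene0.png

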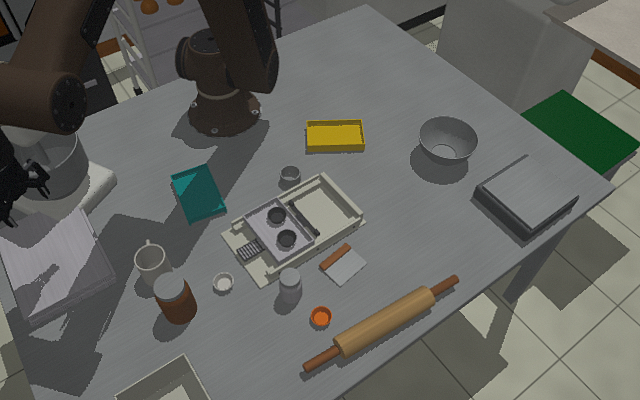

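View pics/side0.png

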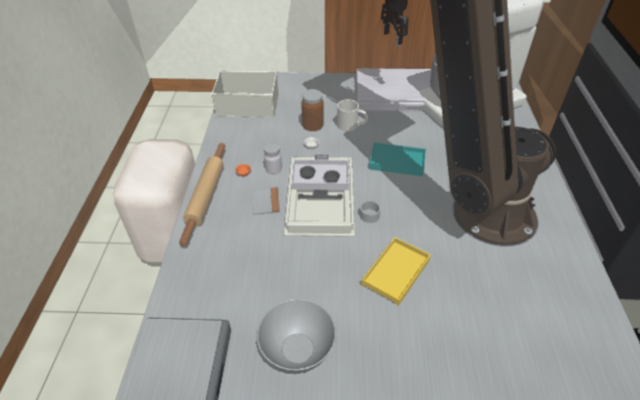

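View pics/wrist0.png

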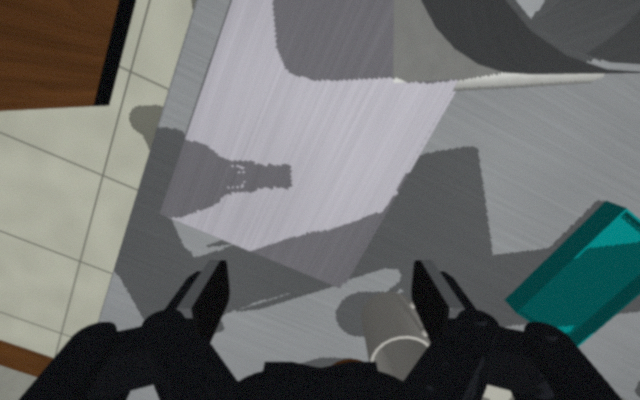

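```bash
python3 - <<'E'
import cv2
a=cv2.imread("pics/scene0.png")[165:295,210:375]; cv2.imwrite("pics/scene0z.png",cv2.resize(a,None,fx=4.8,fy=4.5,interpolation=cv2.INTER_CUBIC) if 0 else cv2.resize(a,None,fx=4,fy=4,interpolation=cv2.INTER_CUBIC))
a=cv2.imread("pics/side0.png")[140:245,240:390]; cv2.imwrite("pics/side0z.png",cv2.resize(a,None,fx=5,fy=5,interpolation=cv2.INTER_CUBIC))
E
```

```text
(no output)
```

View pics/scene0z.png

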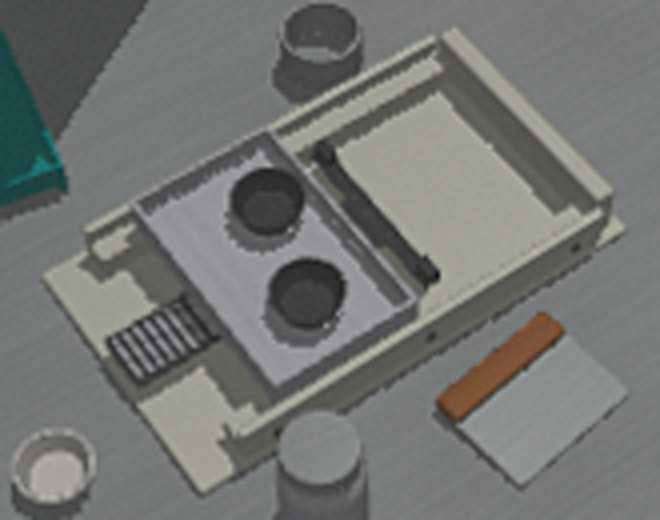

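View pics/side0z.png

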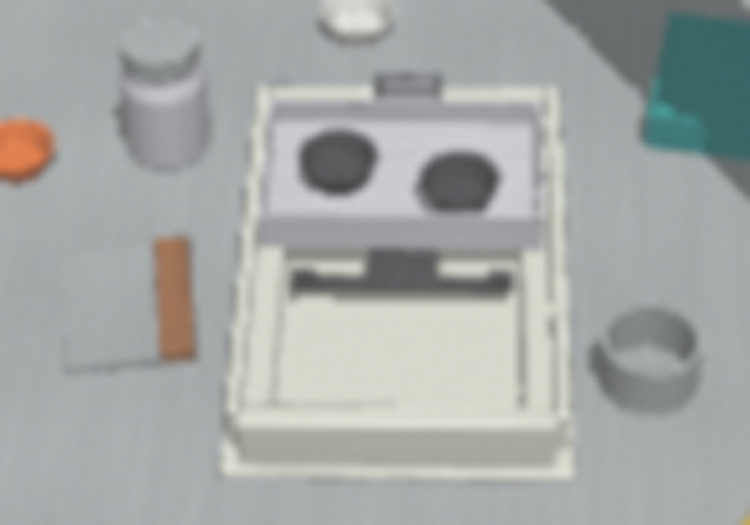

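```bash
cat > h.py <<'E'
import numpy as np,cv2
from scipy.optimize import least_squares
np.set_printoptions(precision=4,suppress=True)
def K(c):
    h=c["image"].shape[0]; f=h/2/np.tan(np.radians(c["fovy"])/2)
    return np.array([[f,0,c["cx"]],[0,f,c["cy"]],[0,0,1]])
def ray(c,uv,T=None):
    T=np.array(c["world_from_camera"]) if T is None else T
    p=cv2.undistortPoints(np.array(uv,float).reshape(-1,1,2),K(c),np.array(c["D"],float)).reshape(-1,2)
    d=np.c_[p,np.ones(len(p))]@T[:3,:3].T
    return T[:3,3],d
def onz(c,uv,z,T=None):
    o,d=ray(c,uv,T); z=np.broadcast_to(z,len(d)); return o+d*((z-o[2])/d[:,2])[:,None]
def proj(c,P,T=None):
    T=np.array(c["world_from_camera"]) if T is None else T
    W=np.linalg.inv(T); r,_=cv2.Rodrigues(W[:3,:3])
    return cv2.projectPoints(np.array(P,float).reshape(-1,1,3),r,W[:3,3],K(c),np.array(c["D"],float))[0].reshape(-1,2)
def rigid2(A,B): # B=R A+t
    a=A-A.mean(0);b=B-B.mean(0)
    th=np.arctan2((a[:,0]*b[:,1]-a[:,1]*b[:,0]).sum(),(a*b).sum())
    R=np.array([[np.cos(th),-np.sin(th)],[np.sin(th),np.cos(th)]])
    t=B.mean(0)-R@A.mean(0); return th,t,B-(A@R.T+t)
def wristT(s,c):
    T=np.eye(4);T[:3,:3]=s["ee_rot"];T[:3,3]=s["position"]; return T@np.array(c["tool_from_camera"])
E
python3 - <<'E'
from h import *
from station import bot
c=bot.capture("scene"); uv=np.array([[43,275],[203,493],[625,230]])/4+[210,165]
A=np.array([[-.215,.102],[-.215,-.102],[.130,-.102]])
P=onz(c,uv,.006); th,t,r=rigid2(A,P[:,:2]); print("scene",th,t,r*1000)
c=bot.capture("side"); uv=np.array([[222,475],[573,475]])/5+[240,140]
P2=onz(c,uv,.006); 
A2=np.array([[.130,-.102],[.130,.102]]);th2,t2,r=rigid2(A2,P2[:,:2]);print("side",th2,t2,r*1000)
# tray rear top wall corners in scene z=.052
c=bot.capture("scene"); uv=np.array([[133,205],[275,387],[268,133],[415,305]])/4+[210,165]
P=onz(c,uv,.052)[:,:2]; R=np.array([[np.cos(th),-np.sin(th)],[np.sin(th),np.cos(th)]])
print("tray corners in dock",(P-t)@R*1000)
E
```

```text
scene 1.5867624124099067 [ 0.525  -0.0278] [[ 1.6294  1.3953]
 [-0.8667  1.5457]
 [-0.7627 -2.941 ]]
side 1.6050681954636323 [ 0.524  -0.0246] [[-1.2791 -0.0439]
 [ 1.2791  0.0439]]
tray corners in dock [[-147.1902   83.0819]
 [-147.596   -87.949 ]
 [ -41.739    80.9618]
 [ -42.0713  -90.0425]]
```

```bash
cat >> h.py <<'E'
from scipy.spatial.transform import Rotation as Ro
def Rdes(th):
    x=-np.array([np.cos(th),np.sin(th),0]); z=np.array([0,0,-1.]); return np.c_[x,np.cross(z,x),z]
def move(s,p,R):
    R0=np.array(s["ee_rot"]); return R0.T@(np.array(p)-s["position"])*1000, Ro.from_matrix(R0.T@R).as_rotvec()
def d2w(th,t,x,y): return np.array(t)+[np.cos(th)*x-np.sin(th)*y,np.sin(th)*x+np.cos(th)*y]
E
python3 - <<'E'
from h import *
from station import bot
s=bot.sense(); c=bot.capture("scene")
print("jar top,cup top,shaker top,white tin",onz(c,[[172,284],[150,250],[290,278],[223,282]],[.13,.085,.09,.018]))
w=d2w(1.59,[.5245,-.027],-.19,0); print(w, move(s,[*w,.2],Rdes(1.59)))
E
```

```text
jar top,cup top,shaker top,white tin [[ 0.5681 -0.4216  0.13  ]
 [ 0.4238 -0.4242  0.085 ]
 [ 0.6874 -0.1862  0.09  ]
 [ 0.5667 -0.3102  0.018 ]]
[ 0.5281 -0.217 ] (array([-384.6652,  252.8911,   53.0866]), array([ 0.0005,  0.0003, -1.1482]))
```

{"method": "play_rows", "body": {"motion": [[[-32, 21, 0], [0, 0, -0.1]], [[-64, 42, 0], [0, 0, -0.2]], [[-96, 63, 0], [0, 0, -0.3]], [[-128, 84, 0], [0, 0, -0.4]], [[-160, 105, 0], [0, 0, -0.5]]], "grip": 1}}

```text
t: 0.77
position: [0.3888, -0.4453, 0.2534]
ee_rot: [[-0.585, -0.811, 0.0], [-0.811, 0.585, -0.0], [-0.0, -0.0, -1.0]]
wrist_force: [1.1, -0.5, -0.1]
width: 0.296
```

```bash
cat > nx.py <<'E'
import sys
from h import *
from station import bot
s=bot.sense(); th=1.59;t=[.5245,-.027]
x,y,z=map(float,sys.argv[1:4])
w=d2w(th,t,x,y); print(s["t"],np.array(s["position"]),np.array(s["wrist_force"]),s["width"],np.array(s["dq"])); print(move(s,[*w,z],Rdes(th)))
E
python3 nx.py -.19 0 .2
```

```text
0.7667 [ 0.3888 -0.4453  0.2534] [ 1.1387 -0.4954 -0.0627] 0.2955711295588928 [ 0.8186 -0.2457 -0.3195  0.0037  0.0812  0.385 ]
(array([-266.7321,   20.5121,   53.3739]), array([-0.0002, -0.0001, -0.6437]))
```

{"method": "play_rows", "body": {"motion": [[[-36, 3, 0], [0, 0, -0.1]], [[-72, 6, 0], [0, 0, -0.2]], [[-108, 9, 0], [0, 0, -0.3]], [[-144, 12, 0], [0, 0, -0.4]], [[-180, 15, 0], [0, 0, -0.5]]]}}

```text
t: 1.18
position: [0.4827, -0.2908, 0.2536]
ee_rot: [[-0.124, -0.992, 0.001], [-0.992, 0.124, -0.0], [0.0, -0.001, -1.0]]
wrist_force: [0.5, -0.9, 0.2]
width: -0.001
```

```bash
python3 nx.py -.19 0 .2
```

```text
1.1833 [ 0.4827 -0.2908  0.2536] [ 0.4552 -0.9439  0.1605] -0.0013323678937060756 [ 0.7733 -0.0131 -0.0175  0.0031  0.0065  0.4221]
(array([-78.8775, -35.9036,  53.6123]), array([-0.0006, -0.0001, -0.1431]))
```

{"method": "play_rows", "body": {"motion": [[[-25, -12, 15], [0, 0, -0.07]], [[-50, -25, 35], [0, 0, -0.13]], [[-70, -35, 53], [0, 0, -0.135]], [[-70, -35, 53], [0, 0, -0.135]], [[-70, -35, 53], [0, 0, -0.135]]]}}

```text
t: 1.6
position: [0.5258, -0.2265, 0.1992]
ee_rot: [[0.008, -1.0, -0.002], [-1.0, -0.008, 0.0], [-0.0, 0.002, -1.0]]
wrist_force: [-0.2, 0.5, 0.0]
width: 0.002
```

```bash
python3 nx.py -.19 0 .2; python3 - <<'E'
from h import *
from station import bot
import pickle
s=bot.sense(); c=bot.capture("wrist"); pickle.dump((s,c),open("w1.pkl","wb")); cv2.imwrite("pics/wrist1.png",c["image"])
E
```

```text
1.6 [ 0.5258 -0.2265  0.1992] [-0.2494  0.4577  0.0079] 0.001625256516284462 [-0.033  -0.0244  0.0229  0.0096 -0.0125  0.0078]
(array([-9.4723, -2.4029, -0.759 ]), array([ 0.0023,  0.0002, -0.0111]))
```

View pics/wrist1.png

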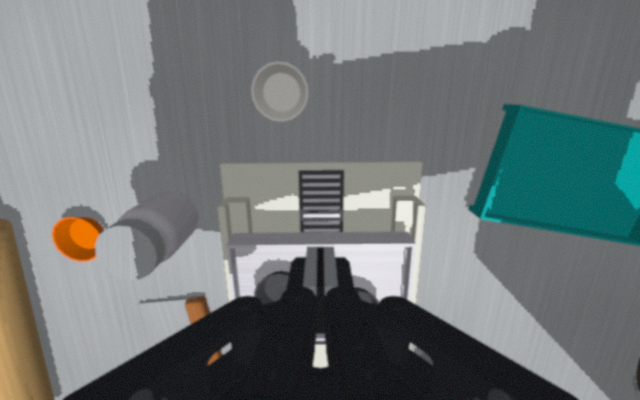

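```bash
python3 - <<'E'
from h import *
import pickle
s,c=pickle.load(open("w1.pkl","rb")); T=wristT(s,c)
a=c["image"][150:260,205:435]; cv2.imwrite("pics/w1z.png",cv2.resize(a,None,fx=3.4,fy=3.4,interpolation=cv2.INTER_CUBIC))
E
```

```text
(no output)
```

View pics/w1z.png

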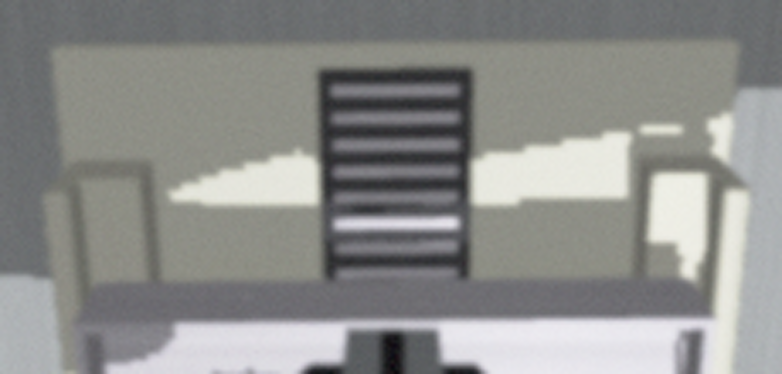

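```bash
python3 - <<'E'
from h import *
import pickle
s,c=pickle.load(open("w1.pkl","rb")); T=wristT(s,c)
f=lambda L:np.array(L)/3.4+[205,150]
P=onz(c,f([[53,47],[738,41]]),.006,T)[:,:2]; print(P, "w",np.linalg.norm(P[1]-P[0]))
Q=onz(c,f([[319,71],[472,69]]),.022,T)[:,:2]; print(Q,np.linalg.norm(Q[1]-Q[0]))
A=np.array([[-.215,-.102],[-.215,.102],[-.206,-.022],[-.206,.022]])
th,t,r=rigid2(A,np.r_[P,Q]); print(th,t,r*1000)
R=np.array([[np.cos(th),-np.sin(th)],[np.sin(th),np.cos(th)]])
W=onz(c,f([[83,281],[703,281],[75,321],[714,319]]),[.024,.024,.052,.052],T)[:,:2]
print("tray rear in dock",(W-t)@R*1000)
print("tcp in dock",(np.array(s["position"])[:2]-t)@R*1000)
E
```

```text
[[ 0.6243 -0.2409]
 [ 0.4221 -0.2442]] w 0.2021791131419279
[[ 0.5448 -0.2379]
 [ 0.5017 -0.2389]] 0.0431740564991914
1.587630803188382 [ 0.5197 -0.03  ] [[-1.0241  2.3918]
 [ 0.7961  2.4493]
 [-0.3006 -2.3353]
 [ 0.5287 -2.5058]]
tray rear in dock [[-145.3127  -93.8979]
 [-143.5111   91.4867]
 [-145.8621  -88.5662]
 [-144.7424   86.676 ]]
tcp in dock [-196.5205   -2.83  ]
```

```bash
sed -i 's/th=1.59;t=\[.5245,-.027\]/th=1.588;t=[.5200,-.030]/' nx.py; python3 nx.py -.177 0 .055
```

```text
1.65 [ 0.5259 -0.2273  0.2002] [-1.1005 -0.0523  0.4085] -0.0005255311919132251 [-0.0225 -0.0186  0.0102  0.002  -0.0022  0.0017]
(array([-20.356 ,   2.6233, 145.2181]), array([ 0.0007, -0.0002, -0.0101]))
```

{"method": "play_rows", "body": {"motion": [[[-10, 1.3, 30], [0, 0, -0.01]], [[-20, 2.6, 65], [0, 0, -0.01]], [[-20, 2.6, 100], [0, 0, -0.01]], [[-20, 2.6, 130], [0, 0, -0.01]], [[-20, 2.6, 144], [0, 0, -0.01]]]}}

```text
t: 2.07
position: [0.5212, -0.2082, 0.0538]
ee_rot: [[0.014, -1.0, -0.003], [-1.0, -0.014, 0.0], [-0.001, 0.003, -1.0]]
wrist_force: [-0.1, -0.4, -0.3]
width: 0.003
```

{"method": "play_rows", "body": {"motion": [[[0, 0, 0], [0, 0, 0]], [[0, 0, 0], [0, 0, 0]]]}}

```text
t: 2.23
position: [0.5231, -0.2085, 0.0567]
ee_rot: [[0.015, -1.0, -0.0], [-1.0, -0.015, -0.0], [0.0, 0.0, -1.0]]
wrist_force: [0.7, -0.2, -0.1]
width: -0.001
```

```bash
python3 nx.py -.177 0 .055; python3 - <<'E'
from h import *
from station import bot
import pickle
s=bot.sense(); c=bot.capture("wrist"); pickle.dump((s,c),open("w2.pkl","wb")); cv2.imwrite("pics/wrist2.png",c["image"])
c=bot.capture("side"); cv2.imwrite("pics/side2.png",cv2.resize(c["image"][120:245,240:390],None,fx=4.5,fy=4.5,interpolation=cv2.INTER_CUBIC))
E
```

```text
2.2333 [ 0.5231 -0.2085  0.0567] [ 0.7291 -0.1941 -0.0771] -0.0007359117611083 [ 0.0054 -0.0323  0.0233  0.0074 -0.0064 -0.0007]
(array([-1.5021,  0.0263,  1.7446]), array([ 0.0004, -0.0004, -0.0021]))
```

View pics/wrist2.png

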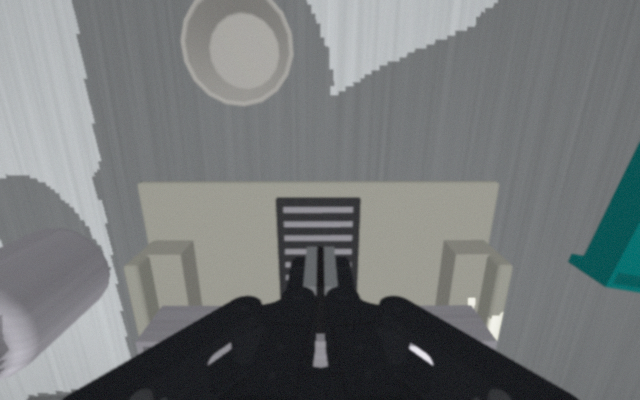

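View pics/side2.png

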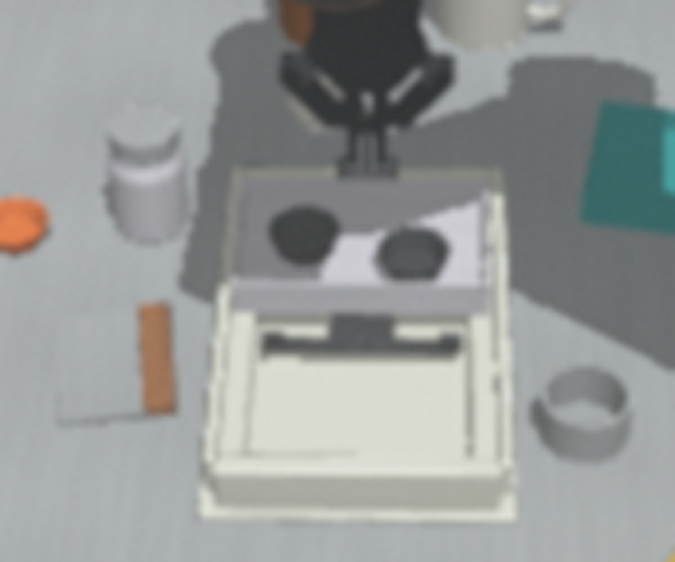

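{"method": "play_rows", "body": {"motion": [[[0, 0, 4], [0, 0, 0]], [[0, 0, 8], [0, 0, 0]], [[0, 0, 12], [0, 0, 0]], [[0, 0, 14], [0, 0, 0]], [[0, 0, 14], [0, 0, 0]]]}}

```text
t: 2.75
position: [0.5235, -0.2076, 0.0423]
ee_rot: [[0.016, -1.0, 0.001], [-1.0, -0.016, -0.0], [0.0, -0.001, -1.0]]
wrist_force: [0.4, -0.3, 3.3]
width: -0.002
```

{"method": "play_rows", "body": {"motion": [[[0, 0, 3], [0, 0, 0]], [[0, 0, 6], [0, 0, 0]], [[0, 0, 9], [0, 0, 0]], [[0, 0, 10], [0, 0, 0]], [[0, 0, 10], [0, 0, 0]]]}}

```text
t: 3.17
position: [0.5235, -0.2076, 0.0322]
ee_rot: [[0.016, -1.0, 0.0], [-1.0, -0.016, -0.0], [0.0, -0.0, -1.0]]
wrist_force: [-0.0, 0.2, 5.1]
width: -0.003
```

{"method": "play_rows", "body": {"motion": [[[0, 0, 1], [0, 0, 0]], [[0, 0, 2], [0, 0, 0]], [[0, 0, 3], [0, 0, 0]], [[0, 0, 3], [0, 0, 0]]]}}

```text
t: 3.5
position: [0.5235, -0.2076, 0.0299]
ee_rot: [[0.016, -1.0, 0.001], [-1.0, -0.016, -0.0], [0.0, -0.001, -1.0]]
wrist_force: [-0.6, -0.6, 9.7]
width: 0.002
```

{"method": "play_rows", "body": {"motion": [[[0, 0, 1], [0, 0, 0]], [[-2, 0, 1], [0, 0, 0]], [[-4, 0, 1], [0, 0, 0]], [[-6, 0, 1], [0, 0, 0]], [[-8, 0, 1], [0, 0, 0]]]}}

```text
t: 3.92
position: [0.5242, -0.201, 0.0299]
ee_rot: [[0.017, -1.0, 0.002], [-1.0, -0.017, -0.002], [0.002, -0.002, -1.0]]
wrist_force: [0.4, -9.2, 13.8]
width: -0.002
```

{"method": "play_rows", "body": {"motion": [[[-2, 0, 0], [0, 0, 0]], [[-4, 0, 0], [0, 0, 0]], [[-6, 0, 0], [0, 0, 0]], [[-8, 0, 0], [0, 0, 0]], [[-10, 0, 0], [0, 0, 0]]]}}

```text
t: 4.33
position: [0.5243, -0.1909, 0.0299]
ee_rot: [[0.017, -1.0, 0.003], [-1.0, -0.017, -0.002], [0.002, -0.003, -1.0]]
wrist_force: [0.3, -10.4, 13.1]
width: 0.002
```

{"method": "play_rows", "body": {"motion": [[[-1.5, 0.2, 0], [0, 0, 0]], [[-3, 0.4, 0], [0, 0, 0]], [[-4.5, 0.6, 0], [0, 0, 0]], [[-6, 0.8, 0], [0, 0, 0]], [[-8, 1, 0], [0, 0, 0]]]}}

```text
t: 4.75
position: [0.5236, -0.1832, 0.0299]
ee_rot: [[0.017, -1.0, 0.004], [-1.0, -0.017, -0.002], [0.002, -0.004, -1.0]]
wrist_force: [2.2, -11.5, 12.1]
width: 0.002
```

{"method": "play_rows", "body": {"motion": [[[-2, 0, 0.1], [0, 0, 0]], [[-4, 0, 0.2], [0, 0, 0]], [[-7, 0, 0.3], [0, 0, 0]], [[-10, 0, 0.4], [0, 0, 0]], [[-13, 0, 0.4], [0, 0, 0]]]}}

```text
t: 5.17
position: [0.5234, -0.1706, 0.0299]
ee_rot: [[0.017, -1.0, 0.004], [-1.0, -0.017, -0.003], [0.003, -0.004, -1.0]]
wrist_force: [0.3, -13.9, 15.1]
width: 0.001
```

```bash
cat > look.py <<'E'
import sys
from h import *
from station import bot
n=sys.argv[1]; s=bot.sense(); print(s["t"],np.array(s["position"]),np.array(s["wrist_force"]))
c=bot.capture("side")["image"][120:245,240:390]; w=bot.capture("wrist")["image"]
c=cv2.resize(c,(480,400),interpolation=cv2.INTER_CUBIC); w=cv2.resize(w[100:],(0,0),fx=.5,fy=.5)
o=np.zeros((400,800,3),np.uint8); o[:,:480]=c; o[:w.shape[0],480:]=w
cv2.imwrite(f"pics/l{n}.png",o)
E
python3 look.py 1
```

```text
5.1667 [ 0.5234 -0.1706  0.0299] [  0.3232 -13.942   15.0661]
```

View pics/l1.png

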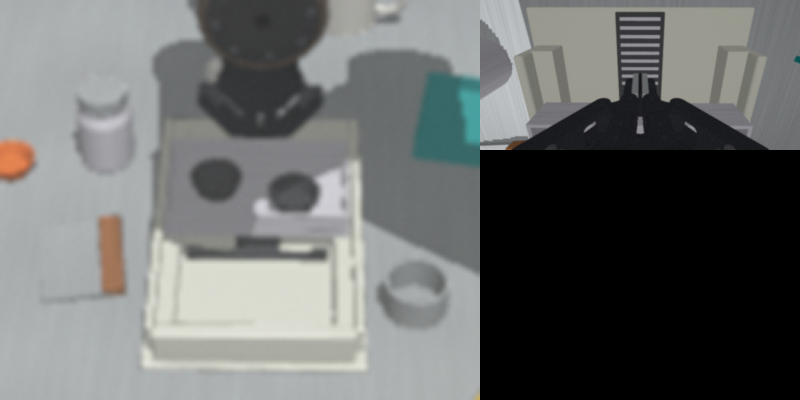

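{"method": "play_rows", "body": {"motion": [[[-4, 0.1, 0], [0, 0, 0]], [[-8, 0.2, 0], [0, 0, 0]], [[-12, 0.3, 0], [0, 0, 0]], [[-16, 0.4, 0], [0, 0, 0]], [[-20, 0.5, 0], [0, 0, 0]]]}}

```text
t: 5.68
position: [0.5227, -0.1504, 0.0299]
ee_rot: [[0.017, -1.0, 0.004], [-1.0, -0.017, -0.002], [0.002, -0.004, -1.0]]
wrist_force: [0.3, -14.6, 15.5]
width: -0.001
```

{"method": "play_rows", "body": {"motion": [[[-4, 0, 0], [0, 0, 0]], [[-8, 0.1, 0], [0, 0, 0]], [[-12, 0.1, 0], [0, 0, 0]], [[-16, 0.2, 0], [0, 0, 0]], [[-20, 0.2, 0], [0, 0, 0]]]}}

```text
t: 6.1
position: [0.522, -0.1304, 0.0299]
ee_rot: [[0.017, -1.0, 0.003], [-1.0, -0.017, -0.002], [0.002, -0.003, -1.0]]
wrist_force: [0.0, -16.0, 17.6]
width: -0.0
```

{"method": "play_rows", "body": {"motion": [[[-4, 0, 0], [0, 0, 0]], [[-8, 0, -0.1], [0, 0, 0]], [[-12, 0, -0.1], [0, 0, 0]], [[-16, 0, -0.2], [0, 0, 0]], [[-20, 0, -0.2], [0, 0, 0]]]}}

```text
t: 6.52
position: [0.5213, -0.1104, 0.0299]
ee_rot: [[0.017, -1.0, 0.003], [-1.0, -0.017, -0.002], [0.002, -0.003, -1.0]]
wrist_force: [0.4, -15.5, 16.4]
width: -0.001
```

```bash
python3 look.py 2
```

```text
6.5167 [ 0.5213 -0.1104  0.0299] [  0.4076 -15.5224  16.4115]
```

View pics/l2.png

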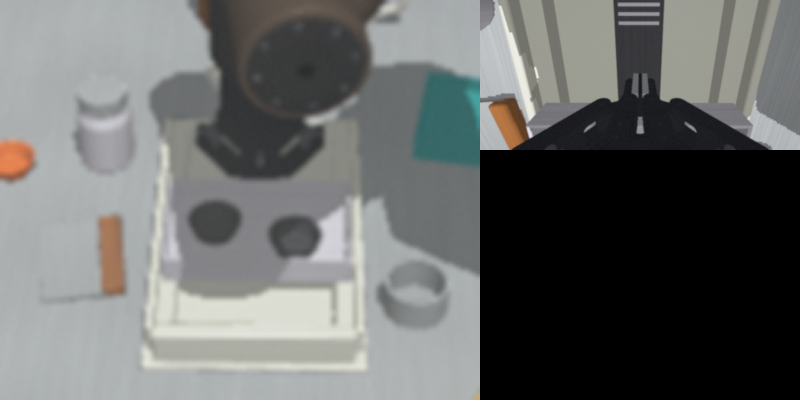

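Tray passes over the lugs and stays square; the tread is held at the bottom. Continuing.

{"method": "play_rows", "body": {"motion": [[[-4, 0, 0], [0, 0, 0]], [[-8, 0, 0], [0, 0, 0]], [[-12, 0, 0], [0, 0, 0]], [[-16, 0, 0], [0, 0, 0]], [[-20, 0, 0], [0, 0, 0]]]}}

```text
t: 7.03
position: [0.5208, -0.0904, 0.0299]
ee_rot: [[0.017, -1.0, 0.002], [-1.0, -0.017, -0.002], [0.002, -0.002, -1.0]]
wrist_force: [0.5, -15.8, 19.0]
width: -0.0
```

{"method": "play_rows", "body": {"motion": [[[-4, 0, 0], [0, 0, 0]], [[-8, 0, 0], [0, 0, 0]], [[-12, 0, 0], [0, 0, 0]], [[-16, 0, 0], [0, 0, 0]], [[-20, 0, 0], [0, 0, 0]]]}}

```text
t: 7.45
position: [0.5203, -0.0705, 0.0299]
ee_rot: [[0.017, -1.0, 0.002], [-1.0, -0.017, -0.002], [0.002, -0.002, -1.0]]
wrist_force: [0.9, -15.5, 20.2]
width: -0.003
```

{"method": "play_rows", "body": {"motion": [[[-4, 0, -0.1], [0, 0, 0]], [[-8, 0, -0.2], [0, 0, 0]], [[-12, 0, -0.3], [0, 0, 0]], [[-16, 0, -0.3], [0, 0, 0]], [[-19, 0, -0.4], [0, 0, 0]]]}}

```text
t: 7.87
position: [0.5196, -0.0512, 0.03]
ee_rot: [[0.017, -1.0, 0.001], [-1.0, -0.017, -0.002], [0.002, -0.001, -1.0]]
wrist_force: [1.2, -15.3, 16.6]
width: -0.005
```

{"method": "play_rows", "body": {"motion": [[[-2, 0, 0], [0, 0, 0]], [[-4, 0, 0], [0, 0, 0]], [[-6, 0, 0], [0, 0, 0]], [[-7, 0, 0], [0, 0, 0]], [[-8, 0, 0], [0, 0, 0]]]}}

```text
t: 8.28
position: [0.5194, -0.0434, 0.0299]
ee_rot: [[0.017, -1.0, 0.001], [-1.0, -0.017, -0.002], [0.002, -0.001, -1.0]]
wrist_force: [1.0, -14.2, 17.4]
width: 0.004
```

```bash
python3 look.py 3
```

```text
8.2833 [ 0.5194 -0.0434  0.0299] [  1.0058 -14.2006  17.3716]
```

View pics/l3.png

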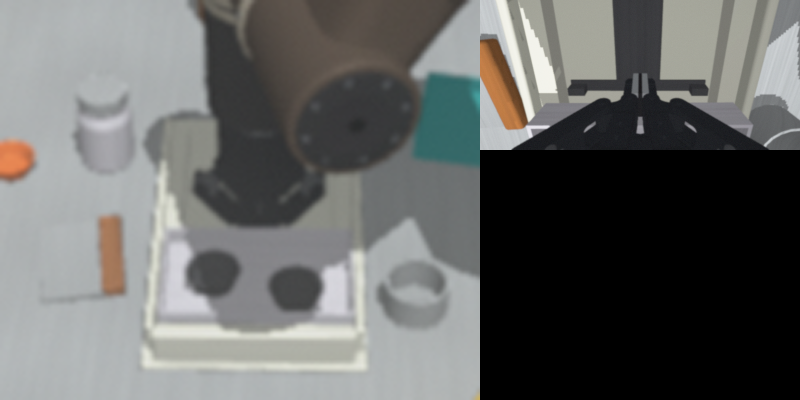

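{"method": "play_rows", "body": {"motion": [[[-1, 0, 0], [0, 0, 0]], [[-2, 0, 0], [0, 0, 0]], [[-3, 0, 0], [0, 0, 0]], [[-4, 0, 0], [0, 0, 0]]]}}

```text
t: 8.72
position: [0.5191, -0.0414, 0.0299]
ee_rot: [[0.017, -1.0, -0.0], [-1.0, -0.017, -0.004], [0.004, 0.0, -1.0]]
wrist_force: [6.2, -40.0, 15.1]
width: 0.002
```

{"method": "play_rows", "body": {"motion": [[[1, 0, 0], [0, 0, 0]], [[1, 0, 0], [0, 0, 0]]]}}

```text
t: 8.88
position: [0.5191, -0.0415, 0.0299]
ee_rot: [[0.016, -1.0, 0.0], [-1.0, -0.016, -0.003], [0.003, -0.0, -1.0]]
wrist_force: [1.8, -22.8, 17.9]
width: -0.0
```

```bash
python3 - <<'E'
from h import *
from station import bot
import pickle
s=bot.sense(); c=bot.capture("wrist"); pickle.dump((s,c),open("w4.pkl","wb")); print(s["t"],np.array(s["wrist_force"]))
cv2.imwrite("pics/w4.png",cv2.resize(c["image"][220:380,160:480],None,fx=2.5,fy=2.5,interpolation=cv2.INTER_CUBIC))
c=bot.capture("side"); pickle.dump(c,open("s4.pkl","wb")); cv2.imwrite("pics/s4.png",cv2.resize(c["image"][180:240,275:365],None,fx=8,fy=8,interpolation=cv2.INTER_CUBIC))
E
```

```text
8.8833 [  1.8102 -22.7956  17.9413]
```

View pics/w4.png

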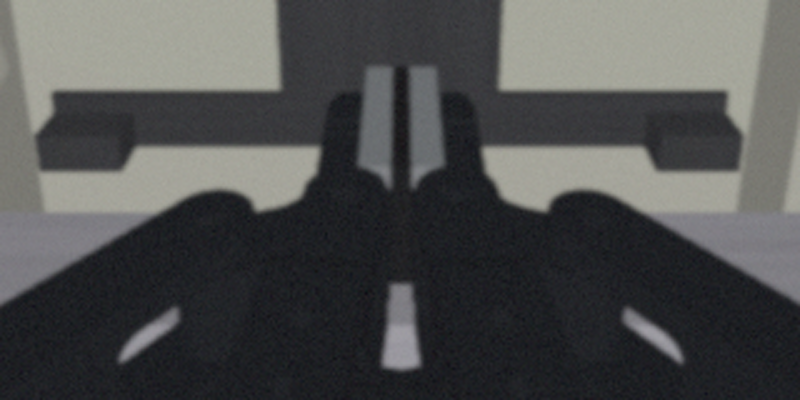

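View pics/s4.png

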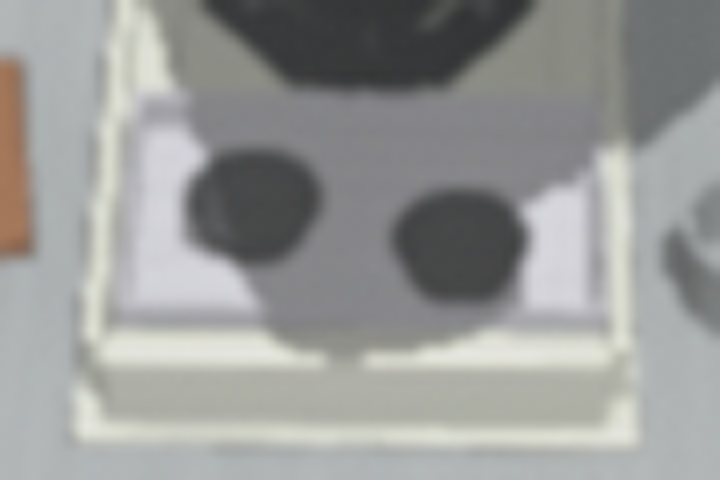

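```bash
python3 - <<'E'
from h import *
import pickle
s,c=pickle.load(open("w4.pkl","rb")); T=wristT(s,c)
f=lambda L:np.array(L)/2.5+[160,220]
P=onz(c,f([[80,170],[700,170],[85,137],[695,137],[50,212],[750,212]]),[.017,.017,.017,.017,.024,.024],T)
print(P*1000)
c=pickle.load(open("s4.pkl","rb"));g=lambda L:np.array(L)/8+[275,180]
print(onz(c,g([[108,325],[350,328],[605,328],[100,362],[350,362],[620,362]]),[.052]*3+[.042]*3)*1000)
E
```

```text
[[580.9258 -31.6199  17.    ]
 [459.184  -33.6403  17.    ]
 [579.1519 -39.0412  17.    ]
 [461.1461 -40.9998  17.    ]
 [584.466  -26.9655  24.    ]
 [451.5561 -29.1636  24.    ]]
[[607.219   94.5274  52.    ]
 [521.7213  93.0943  52.    ]
 [431.959   90.0682  52.    ]
 [609.845  103.1804  42.    ]
 [521.5149 100.2009  42.    ]
 [426.3386  96.971   42.    ]]
```

{"method": "play_rows", "body": {"motion": [[[1, 0, 0], [0, 0, 0]], [[2, 0, 0], [0, 0, 0]], [[3, 0, 0], [0, 0, 0]], [[4, 0, 0], [0, 0, 0]], [[5, 0, 0], [0, 0, 0]]]}}

```text
t: 9.4
position: [0.5195, -0.0425, 0.03]
ee_rot: [[0.016, -1.0, 0.002], [-1.0, -0.016, 0.002], [-0.002, -0.002, -1.0]]
wrist_force: [-6.2, 10.2, 19.3]
width: -0.002
```

```bash
python3 - <<'E'
from h import *
from station import bot
import pickle
s=bot.sense(); c=bot.capture("wrist"); pickle.dump((s,c),open("w5.pkl","wb")); print(s["t"],np.array(s["wrist_force"]))
cv2.imwrite("pics/w5.png",cv2.resize(c["image"][220:380,160:480],None,fx=2.5,fy=2.5,interpolation=cv2.INTER_CUBIC))
E
```

```text
9.4 [-6.1698 10.1782 19.3499]
```

View pics/w5.png

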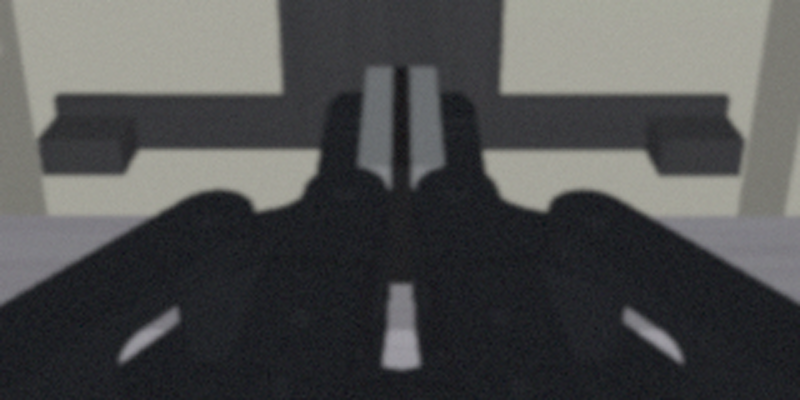

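{"method": "play_rows", "body": {"motion": [[[1, 0, 0], [0, 0, 0]], [[2, 0, 0], [0, 0, 0]], [[2, 0, -0.5], [0, 0, 0]], [[2, 0, -1], [0, 0, 0]]]}}

```text
t: 9.78
position: [0.52, -0.0446, 0.0303]
ee_rot: [[0.017, -1.0, 0.003], [-1.0, -0.017, 0.001], [-0.001, -0.003, -1.0]]
wrist_force: [0.4, 4.1, 5.4]
width: 0.002
```

{"method": "play_rows", "body": {"motion": [[[0, 0, -8], [0, 0, 0]], [[0, 0, -20], [0, 0, 0]], [[0, 0, -40], [0, 0, 0]], [[0, 0, -70], [0, 0, 0]], [[0, 0, -100], [0, 0, 0]]]}}

```text
t: 10.2
position: [0.5171, -0.0461, 0.1298]
ee_rot: [[0.016, -1.0, -0.004], [-1.0, -0.016, -0.001], [0.001, 0.004, -1.0]]
wrist_force: [1.9, 0.1, -0.6]
width: 0.004
```

{"method": "play_rows", "body": {"motion": [[[20, 0, -30], [0, 0, 0]], [[50, 0, -40], [0, 0, 0]], [[80, 0, -40], [0, 0, 0]], [[100, 0, -40], [0, 0, 0]], [[100, 0, -40], [0, 0, 0]]]}}

```text
t: 10.62
position: [0.5193, -0.1483, 0.1695]
ee_rot: [[0.013, -1.0, -0.001], [-1.0, -0.013, -0.0], [0.0, 0.001, -1.0]]
wrist_force: [-0.3, 0.2, 0.3]
width: -0.002
```

```bash
python3 - <<'E'
from h import *
from station import bot
import pickle
s=bot.sense(); c=bot.capture("wrist"); pickle.dump((s,c),open("w6.pkl","wb")); print(s["t"],np.array(s["position"]),np.array(s["wrist_force"]))
cv2.imwrite("pics/w6.png",c["image"])
d=bot.capture("side"); e=bot.capture("scene"); pickle.dump((d,e),open("s6.pkl","wb"))
cv2.imwrite("pics/s6.png",cv2.resize(d["image"][130:245,240:390],None,fx=5,fy=5,interpolation=cv2.INTER_CUBIC)); cv2.imwrite("pics/sc6.png",e["image"])
E
```

```text
10.6167 [ 0.5193 -0.1483  0.1695] [-0.2874  0.2038  0.3164]
```

View pics/w6.png

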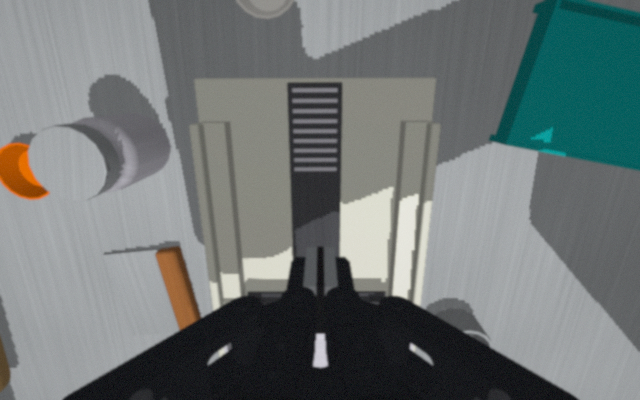

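View pics/s6.png

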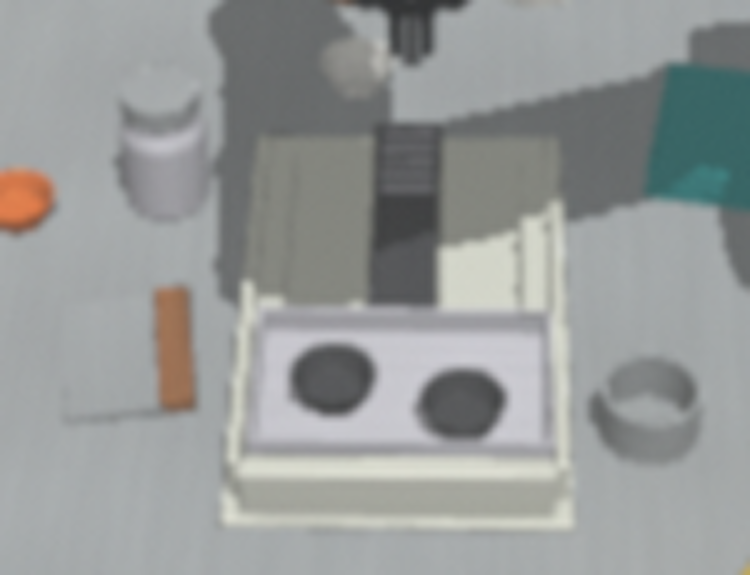

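View pics/sc6.png

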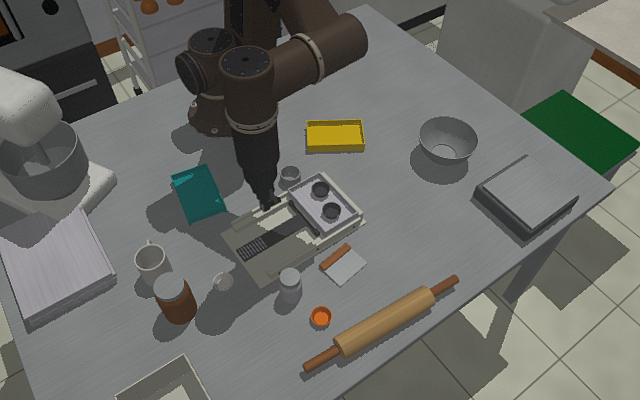

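```bash
python3 - <<'E'
from h import *
import pickle
s,c=pickle.load(open("w6.pkl","rb"))
a=c["image"][70:110,180:450]; b=c["image"][270:310,180:450]
cv2.imwrite("pics/w6z.png",cv2.resize(np.vstack([a,b]),None,fx=2.9,fy=5,interpolation=cv2.INTER_CUBIC))
e=pickle.load(open("s6.pkl","rb"))[1]; cv2.imwrite("pics/sc6z.png",cv2.resize(e["image"][165:290,215:370],None,fx=4.5,fy=4.5,interpolation=cv2.INTER_CUBIC))
E
```

```text
(no output)
```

View pics/w6z.png

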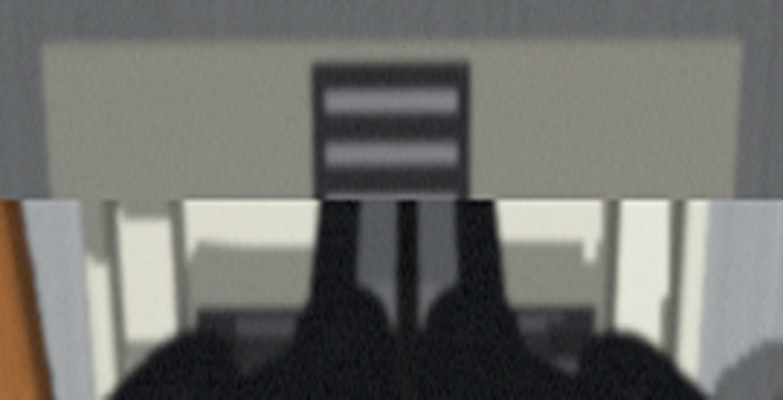

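View pics/sc6z.png

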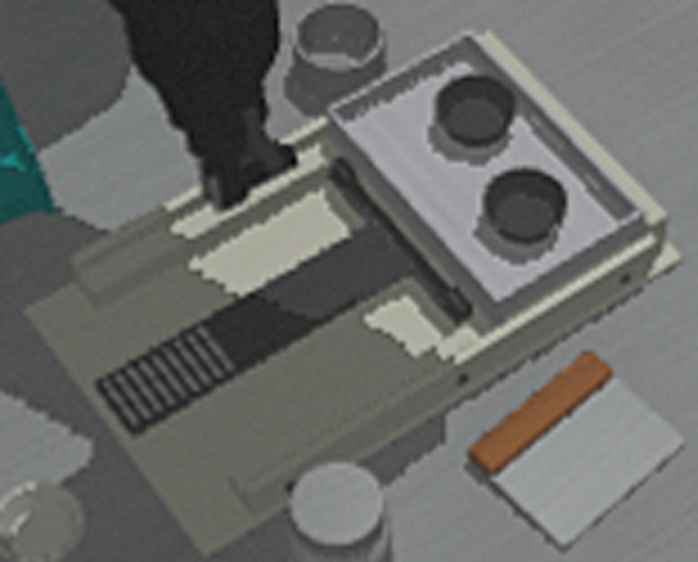

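```bash
python3 - <<'E'
from h import *
from station import bot
c=bot.capture("scene"); P=onz(c,[[236.7,250.3]],.022); 
print("1mm-up vs 14mm-down px:",proj(c,[P[0],P[0]-[0,0,.014]]))
s=bot.sense(); print(s["t"],np.array(s["position"]),np.array(s["wrist_force"]))
print(bot.finish_job())
E
```

```text
1mm-up vs 14mm-down px: [[236.7    250.3   ]
 [237.3835 253.1229]]
10.8167 [ 0.5198 -0.1453  0.1692] [-0.4971  0.7406 -0.3894]
the job is handed in; nothing more can be done
None
```

The job is handed in at 10.8 s: the tray is home against the end stop and the catch has sprung up behind it. No verdict was reported.

**What I did:**
- **Press:** with the gripper shut, I pressed the tread down to its bottom (TCP z 0.030 m). I held it there with about 10–20 N for the whole push.
- **Push:** the same fingers pushed the tray along the guides until the push force rose to 40 N at the end stop.
- **Release:** I backed off about 3 mm so the fingers left the tray's rear wall, then lifted straight up and clear.

**Checks:**
- **Tray position:** before the release, the wrist camera put the rear wall 4.5 mm past the lug fronts (4 mm when home), with the tray square. In the side view afterwards its front edge had not visibly moved.
- **Catch:** the tread corner is at the same pixel in the scene view as before pressing, within 0.7 px. Still down, it would sit about 3 px lower.
- **Tins and bystanders:** both tins are still standing in the tray, and I saw nothing else moved. This was by eye only.
- **Robot:** the wrist force was about zero at the end, with the robot touching nothing.

**Weaker or disagreeing checks:**
- The tread's apparent width in the last wrist picture fell between the up and down values, so I relied on the scene view.
- The dock position from the scene, side and wrist cameras differed by about 5 mm. I used the wrist camera and the contact forces.

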